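# Shuffle a leading edge insert home in its nest and close the keeper

### The arm

A 6-joint arm with a two-finger parallel gripper is mounted at the origin on the work surface. World frame = base frame: x ahead of the robot, y to its left, z up, the work surface at z = 0. Lengths are in mm, angles in rad, forces in N, time in s.
With the tool pointing down it reaches from about 300 to 775 mm from the base axis. Payload 14.6 kg.
Tool frame: the origin (TCP) lies on the centre line of the jaws, within the pads' length; the fingertips stand 11 mm ahead of it and the grasp point (between the pads) lies 8 mm behind it; x points along the fingers, y is the direction in which the jaws open and shut, and the axes are right-handed (so a half turn about x gives the same grasp; the last joint's range is limited). The gripper opens to 94 mm and grips with 3 to 60 N. Pads are 16 mm wide; open, the fingers measure 119 mm over their backs; the gripper's body (75 mm by 177 mm) begins 78 mm behind the grasp point.
Start: joints at [1.212, 0.3, 1.521, -0, 1.321, -0.067], TCP at [158.22, 526.741, 216.446] pointing down, gripper open.
Joint ranges: [-3.03, 3.03], [-0.79, 2.21], [0.23, 2.52], [-1.04, 4.18], [0, 3.07], [-2.55, 2.55]. Speed limits (rad/s): [2.22, 2.22, 2.57, 3.14, 3.14, 3.14].

### API

Orientations are given as [roll, pitch, yaw] about the fixed x, y, z axes, in that order (R = Rz(yaw) Ry(pitch) Rx(roll)).
In Python, from cell import manip gives the robot as it stands.
- The arm moves only by the shell command python3 -m handwheel 'ROWS' [OPENING] [FORCE]. ROWS is JSON, a list of rows, each a list of 2 entries, a list of its own where there are three numbers: the shift along the tool's x, y, z in mm, then the turn about the tool's x in rad. In form: [[[x, y, z], spin], ...]. A call has exactly 10 rows; each row shifts and turns the commanded pose from where the row before left it, along the tool's axes as they then stand; what a row does not reach is not made up. A row lasts 1/8 s, in which the tool goes at most 62.5 mm and 10.7 degrees, less where a joint would pass 70% of its speed; a pose out of reach is approached as far as the arm can. A call with a gripper value outside its range is refused whole. OPENING is the closure in counts, from 0 (fully open) to 255 (shut), set as the call begins (- or left out, the last holds). The fingers move at their own pace and stop on an object; FORCE is the grip in N (left out, the last holds). Time passes only in rows, so rows that do not move let the fingers close, or fill a call up. It gives the time, the measured TCP pose, the force and the opening at its end, in the units of the state.
- manip.read_state(): the state, without advancing time (a new reading comes with each control period).
- manip.camera(name): name is "scene" or "top" or "wrist"; returns a dict with "pixels" (384x512x3 uint8, red, green, blue), "z_map" (384x512 float32, mm along the optical axis (not along the pixel's ray), 0 where there is no reading), "mtx" (3x3 intrinsics, pixels), "xyz" and "orientation" of the camera in the world. Camera axes: x right, y up, looking along -z (the intrinsics and any distortion apply to the point x, -y, -z); pixel columns grow to the right and rows downward; lengths in mm; the calibration is good to about 2 mm. A picture is of the moment at which its call begins.
- manip.sign_off(): hands the job in, once; it reports no verdict.
Trained networks look in the newest picture that a camera, given by its name, has taken for a name from the list of things; names that differ only in an ending like _2 or _b are one class to them, and where a whole thing is asked for, a point or a joint stands for the part that bears it (a point fixed in the world has none). Each returns a list of dicts, best first, with "confidence" (0 to 1); they miss things now and then, are a little off and sometimes report something else, mostly with a low value. They report only what shows in the picture. A call takes as long as a camera call. They do not tell look-alikes from the thing itself.
- manip.cut_out(target, camera): "region" (384x512 bool, what is visible of it) and "centre" ([column, row] in pixels, amid what is visible of it).
The state is a dict: "clock": time; "joints": joint angles; "qd": joint speeds; "effort": joint torques, N m; "eef_pos": TCP position; "eef_rot": TCP orientation; "wrist_force": force on the tool from outside, world axes, zero at the start; "moment": the same for the moment, N m; "finger_gap": finger opening in mm.
Only numpy, scipy, OpenCV 4.12 (cv2) and the standard library are available. Lean on these libraries where they do the work, as an engineer would, in place of code of your own. Each camera call takes 0.05 s, during which the arm holds its last target. There are 200 camera calls.

### The job

With the fingertips, nudge the polished aluminium leading edge insert along the blue nest, without picking it up, and shuffle it until its brass key finds the notch and it drops fully home, flat on the pocket floor. Then slide the steel keeper by its red knob all the way across, so that it bars the insert, and let go of everything. Leave the glass sight tube and the black probe holder where they are.

Things in the scene. Friction and masses are not known exactly. Their poses are not given: they have to be found in the camera images.
- nest: Fixed blue jig plate, x -85 to 85, y -160 to 155 mm; origin under it, z up. Flat deck 18 mm above the bench, no fences. Pocket with black floor 8 mm above the bench: x -53.5 to 53.5, y 7.5 to 122.5 mm. The insert starts on the deck at y below 7.5. Keeper's guide block at x -128 to -85, y 35 to 80, up to 36 mm above the bench.
- seat (a point): Centre of the pocket floor, at (0, 65, 8) mm in the nest's frame, axes as the nest's. The middle of the insert's underside belongs here, the insert's y along the nest's +y. The pocket leaves the plate 6 mm play each side and 5 mm in all lengthwise.
- notch (a point): Centre of the floor of the key notch, at (0, 130.5, 8) mm in the nest's frame, axes as the nest's. The notch is 34 mm wide (nest x -17 to 17), as deep as the pocket (10 mm below the deck) and leads on from the pocket's +y end to y 138.5 mm. It leaves the key 3 mm play each side.
- insert_mid (a point): Centre, half-way up, of the loose aluminium insert: plate 95 (x) by 110 (y) by 16 mm thick, about 0.4 kg, too wide to grasp, dark tap holes on top. Its +x edge is a rounded nose, 8 mm radius. It starts flat on the deck, its y within 0.3 rad of the nest's y. Pushed to nest +y it tips into the pocket key end first. Home, this point is 8 mm above the seat and its top 6 mm above the deck.
- insert_key (a point): Middle of the insert's brass key, 5 mm above the underside: 28 mm wide, 14 mm long, 10 mm tall, standing out from the middle of the insert's +y end (insert y 55 to 69 mm; this point at y 62). In line with the notch it goes in and the rear end of the insert drops; out of line it strikes the pocket's end and the insert stays cocked, its rear end up on the deck.
- keeper (a joint): Travel (m) of the steel keeper along nest +x: 0 open, 0.045 its stop, fully across; starts at 0 to 0.008, needs about 2 N, stays where left. Flat bar 78 mm long, nest y 40 to 75 mm, 27 to 33 mm above the bench, tip at nest x -72 mm when open, -27 when across. It clears the insert by 3 mm when that is home; a cocked insert blocks it.
- keeper_knob (a point): Middle of the keeper's upright red knob: 14 mm diameter with an 18 mm cap, from 33 to 60 mm above the bench (the cap from 50). This point is 45 mm above the bench and moves with the keeper; with the keeper open it is at nest x -125, y 57.5 mm. Push or pinch it towards nest +x.
- sight_tube: Glass sight tube 174 mm long with square 30 mm brass ends, lying loose on the bench; origin under its middle. Leave it alone.
- probe_holder: Black probe holder, 60 x 50 mm foot and 130 mm tall post with rubber tips, standing loose; origin under its foot. Leave it alone.
There are look-alikes about, which are no part of the job. Of the things shaped like the part that bears insert_mid, the aluminium one is meant.

How it is judged:
By the outcome, as a careful person would: the job done as asked, in the order asked, and still so for the second after the job is handed in, with the robot touching nothing.
It also fails if it takes over 64 s, if anything falls off the work surface, if the arm or the gripper's body presses on something with over 40 N, if the wrist force passes 120 N, or if a joint passes its speed limit or range.

## Working session

There is one attempt and no reset: what is moved stays moved. The work goes in short steps, Python scripts to look and compute and a shell command to move; the robot and the scene stay as the last step left them, time stands still between calls to the robot, and variables do not carry over. Pictures are saved under pics/ and viewed, about 8 in all and at most 12, crops included, and the job is handed in when it is done.

```bash
ls; mkdir -p pics; cat > h.py <<'E'
import numpy as np, cv2
from scipy.spatial.transform import Rotation as R
from cell import manip
def rot(o): return R.from_euler('xyz',o).as_matrix()
def world(c,uv):
    """pixel (col,row) arrays -> world via depth"""
    uv=np.atleast_2d(uv).astype(int); z=c['z_map'][uv[:,1],uv[:,0]]
    return ray(c,uv,z)
def ray(c,uv,z):
    K=np.array(c['mtx']); p=np.c_[uv,np.ones(len(uv))]@np.linalg.inv(K).T*np.reshape(z,(-1,1))
    p=p*[1,-1,-1]
    return p@rot(c['orientation']).T+np.array(c['xyz'])
def save(c,n,crop=None,s=1):
    im=c['pixels'][...,::-1]
    if crop: x0,y0,x1,y1=crop; im=im[y0:y1,x0:x1]
    cv2.imwrite('pics/'+n,cv2.resize(im,None,fx=s,fy=s,interpolation=cv2.INTER_CUBIC))
E
python3 - <<'E'
from h import *
np.set_printoptions(precision=1,suppress=True)
a=manip.camera('top'); b=manip.camera('scene')
im=np.hstack([cv2.resize(x['pixels'],(400,300)) for x in (a,b)])
save(a,'top.png',s=1.5); save(b,'scene.png',s=1.5)
s=manip.read_state(); print(s)
for cam,c in (('top',a),('scene',b)):
    print(cam,c['xyz'],c['orientation'],c['mtx'])
    for n in ['nest','insert_mid','insert_key','keeper','keeper_knob','sight_tube','probe_holder','notch','seat']:
        try:
            for d in manip.cut_out(n,cam)[:3]:
                m=d['region']; p=world(c,np.argwhere(m)[:,::-1]); 
                print(n,d['confidence'],np.array(d['centre']),m.sum(),np.median(p,0),world(c,[d['centre']])[0])
        except Exception as e: print(n,e)
E
```

```text
pics
{'clock': 0.1, 'joints': array([ 1.2,  0.3,  1.5,  0. ,  1.3, -0.1]), 'qd': array([ 0., -0., -0.,  0., -0., -0.]), 'effort': array([  0. , -53.3, -35.3,   0.1,   0. ,  -0. ]), 'eef_pos': array([158.1, 526.6, 216. ]), 'eef_rot': array([-1.7,  1.6, -1.9]), 'wrist_force': array([-0.8, -0.7,  0.8]), 'moment': array([ 0., -0., -0.]), 'finger_gap': 94.10828099036027}
top [ 261.   -95.7 1127.6] [ 0.2  0.  -1.6] [[349.9   0.  252.1]
 [  0.  349.9 186.7]
 [  0.    0.    1. ]]
nest 0.96 [198.9 171.4] 4159 [539.4  78.7  18.1] [535.   92.7  10.5]
insert_mid 0.96 [387.7 175.9] 1067 [ 505.7 -525.7   16.5] [ 505.6 -521.9   15.9]
insert_mid 0.94 [263.  229.1] 1034 [ 339.9 -123.    16.5] [ 340.2 -115.8   16.2]
insert_mid 0.71 [159.6 241.7] 1172 [309.5 208.6  16.2] [309.5 212.3  18.3]
insert_key 0.88 [295.6 166.9] 1012 [ 543.9 -226.2   16.7] [ 261.   -95.7 1127.6]
insert_key 0.76 [262.6 226.2] 1122 [ 340.  -121.8   16.3] [ 349.4 -112.9   19.3]
insert_key 0.73 [388.  174.8] 1073 [ 505.2 -524.8   16.4] [ 507.9 -523.9   19.9]
keeper 0.6 [192.1 198.8] 264 [447.8 101.2  34.2] [437.5 102.3  59.2]
keepe
[... 1037 characters left out ...]
.5  -4.2  34.8] [564.6  -1.4  36.2]
insert_key 0.82 [133.2 184.1] 641 [ 514.6 -515.5   16.7] [ 518.1 -503.5   16.4]
insert_key 0.79 [198.4 214.9] 953 [ 555.1 -216.6   16.9] [ 550.2 -219.2   16.5]
keeper 0.62 [322.8 224.6] 314 [446.2 107.4  34.6] [446.1 106.3  35.8]
keeper_knob 0.77 [328.6 226.3] 254 [449.1 107.1  34.6] [443.6 122.1  33.6]
sight_tube 0.92 [156. 197.] 469 [ 553.3 -382.8   23.8] [ 545.5 -379.2   20.3]
probe_holder 0.89 [410.8 264.7] 884 [489.4 331.7  20.3] [487.4 333.   32.2]
notch 0.6 [299.8 253.5] 5297 [571.4  95.7  18.4] [554.9  91.   10.7]
seat 0.74 [299.1 251.9] 5286 [570.4  96.2  18.4] [545.9  87.1   8.9]
seat 0.54 [411.6 264.6] 953 [489.4 332.4  20.4] [485.  334.9  31.3]
```

View pics/top.png

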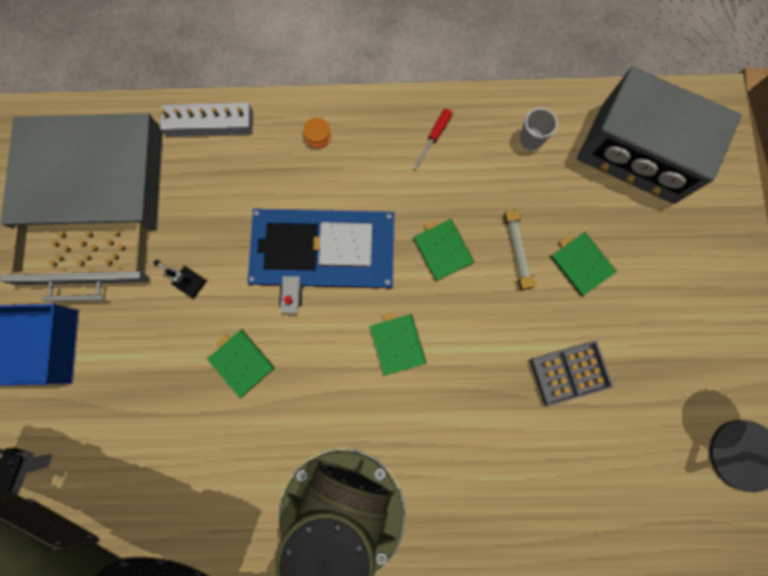

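View pics/scene.png

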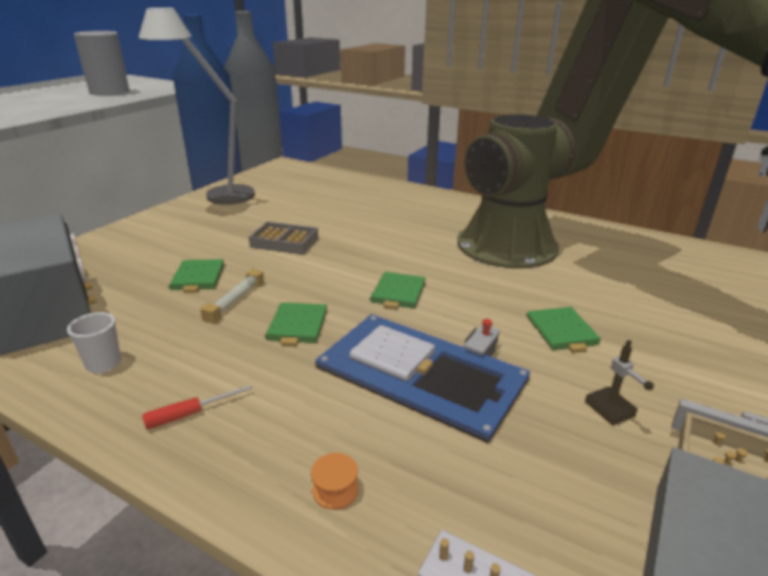

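Top view: the nest is at about (322,248) with the aluminium insert on its right half at (345,243), the key facing left (+y), and the keeper's knob at (288,300). The green plates are decoys. Next I fit the poses.

```bash
cat >> h.py <<'E'
def rect(p,zr):
    p=p[(p[:,2]>zr[0])&(p[:,2]<zr[1])][:,:2].astype(np.float32)
    (c,wh,a)=cv2.minAreaRect(p); return c,wh,a,len(p)
def allpts(c):
    h,w=c['z_map'].shape; uv=np.indices((h,w))[::-1].reshape(2,-1).T
    ok=c['z_map'].ravel()>0; return world(c,uv), c['pixels'].reshape(-1,3).astype(int), ok
E
cat > fit.py <<'E'
from h import *
import sys
np.set_printoptions(precision=2,suppress=True)
for cam in sys.argv[1:]:
    c=manip.camera(cam); p,rgb,ok=allpts(c)
    near=ok&(p[:,0]>400)&(p[:,0]<680)&(p[:,1]>-140)&(p[:,1]<280)
    blue=near&(rgb[:,2]>1.5*rgb[:,0])&(rgb[:,2]>60)&(abs(p[:,2]-18)<8)
    print(cam,'nest',rect(p[blue],(5,30)),'medz',np.median(p[blue][:,2]))
    grey=near&(rgb.max(1)-rgb.min(1)<40)&(rgb.min(1)>90)&(p[:,0]>475)
    print('insert',rect(p[grey],(20,50)), 'medz',np.median(p[grey][:,2]))
    brass=near&(rgb[:,0]-rgb[:,2]>50)&(p[:,2]>21)&(p[:,2]<40)&(p[:,0]>475)
    print('brass',brass.sum(),np.median(p[brass],0))
    red=near&(rgb[:,0]>2*rgb[:,1])&(p[:,2]>40)
    print('red',red.sum(),np.median(p[red],0))
s=manip.read_state(); print(rot(s['eef_rot']),s['eef_pos'])
E
python3 fit.py top scene
```

```text
top nest ((553.7996826171875, 39.39832305908203), (310.7514953613281, 168.82814025878906), 87.4337387084961, 2436) medz 18.865588970531235
insert ((556.0076904296875, 37.26751708984375), (314.0792541503906, 166.59637451171875), 87.17794799804688, 1085) medz 33.96490925941805
brass 26 [558.9   47.48  29.34]
red 20 [434.08 104.2   60.46]
scene nest ((553.677001953125, 41.77684783935547), (311.6714782714844, 169.3446502685547), 87.3275146484375, 2706) medz 19.056360881779426
insert ((549.3271484375, 39.43577575683594), (312.1180114746094, 162.85577392578125), 86.83796691894531, 1299) medz 34.58589778857015
brass 43 [562.01  49.24  28.63]
red 26 [438.04 106.92  57.15]
[[-0.    0.29  0.96]
 [-0.    0.96 -0.29]
 [-1.   -0.    0.  ]] [158.22 526.73 216.44]
```

```bash
python3 -m handwheel '[[[0,0,0],0.165],[[0,0,0],0.165],[[0,0,0],0.165],[[0,0,0],0.165],[[0,0,0],0.165],[[0,0,0],0.165],[[0,0,0],0.165],[[0,0,0],0.165],[[0,35,47],0],[[0,35,47],0]]' 0 && python3 -m handwheel '[[[0,35,47],0],[[0,35,47],0],[[0,35,47],0],[[0,35,47],0],[[0,35,47],0],[[0,35,47],0],[[0,35,47],0],[[0,35,47],0],[[0,35,47],0],[[0,35,47],0]]' 85
sed -i "s/(20,50)), 'medz'/(29,50)), 'medz'/" fit.py
cat >> fit.py <<'E'
save(c,f"{cam}_{s['clock']:.1f}.png",s=1.5); print('wf',s['wrist_force'])
E
python3 fit.py top wrist; ls pics
```

```text
clock: 2.35
eef_pos: [224.7, 428.8, 216.2]
eef_rot: [0.109, 1.571, -1.502]
wrist_force: [1.1, 0.3, -0.0]
finger_gap: 94.0
clock: 3.6
eef_pos: [555.6, -55.8, 216.6]
eef_rot: [1.568, 1.57, -0.044]
wrist_force: [0.3, 0.5, 0.9]
finger_gap: 62.4
top nest ((553.2973022460938, 39.29499053955078), (311.3731384277344, 165.7816619873047), 86.95952606201172, 915) medz 18.785382467018508
insert ((0.0, 0.0), (0.0, 0.0), 0.0, 0) medz 17.65978482802484
brass 0 [nan nan nan]
red 0 [nan nan nan]
wrist nest ((549.062255859375, 5.438240051269531), (247.90147399902344, 171.07298278808594), 87.23410034179688, 14125) medz 17.31098720836718
insert ((546.4564819335938, 25.579063415527344), (115.96826934814453, 210.66323852539062), 11.436100006103516, 8020) medz 33.63754431513436
brass 304 [557.9   47.37  27.41]
red 417 [436.   101.04  59.37]
[[-0.    1.   -0.04]
 [-0.   -0.04 -1.  ]
 [-1.   -0.    0.  ]] [556.27 -57.95 215.61]
wf [-0.05  0.25 -0.19]
scene.png
top.png
wrist_3.7.png
  return _methods._mean(a, axis=axis, dtype=dtype,
  ret = um.true_divide(
```

View pics/wrist_3.7.png

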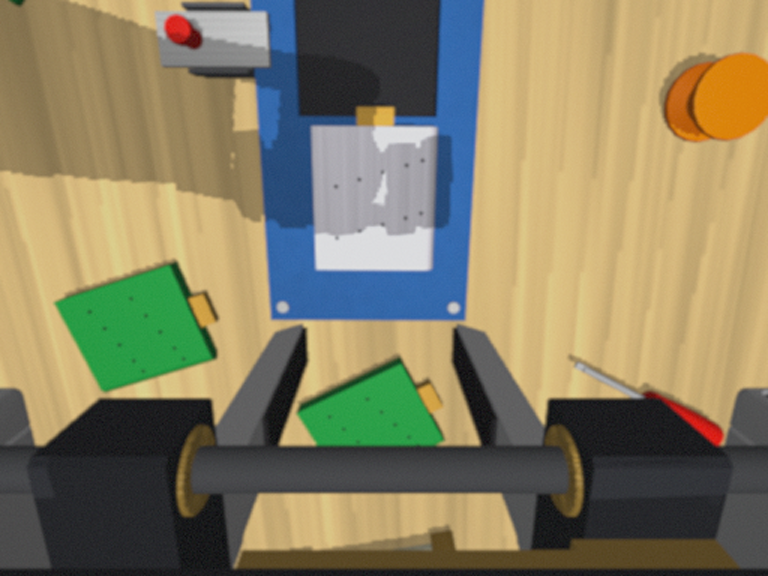

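```bash
cat > ins.py <<'E'
from h import *
np.set_printoptions(precision=2,suppress=True)
c=manip.camera('wrist'); s=manip.read_state(); p,rgb,ok=allpts(c)
blue=ok&(rgb[:,2]>1.5*rgb[:,0])&(rgb[:,2]>50)&(abs(p[:,2]-18)<7)&(p[:,0]>440)&(p[:,0]<660)
(cx,cy),(w,h),a,n=rect(p[blue],(5,30))
if w<h: w,h,a=h,w,a-90
yaw=np.deg2rad(a-90 if a>45 else a+90); yaw=(yaw+np.pi/2)%np.pi-np.pi/2
ex=np.array([np.cos(yaw),np.sin(yaw)]); ey=np.array([-ex[1],ex[0]])
# origin: long axis line through centre; y from assumed 43 (top/scene fits), checked by rear edge
rear=np.percentile(p[blue][:,:2]@ey,0.2)
o=np.array([cx,cy])@ex*ex+(rear+160)*ey
q=np.c_[(p[:,:2]-o)@np.c_[ex,ey],p[:,2]]
print('nest yaw %.3f width %.1f origin'%(yaw,h),o,'dist',w)
inn=ok&(abs(q[:,0])<72)&(q[:,1]>-150)&(q[:,1]<145)
chroma=rgb.max(1)-rgb.min(1)
g=inn&(chroma<45)&(rgb.min(1)>70)&(q[:,2]>19)&(q[:,2]<75)
# largest blob only, so fingers and keeper drop out
m=cv2.morphologyEx(g.reshape(c['z_map'].shape).astype(np.uint8),cv2.MORPH_OPEN,np.ones((3,3)))
k,l,st,_=cv2.connectedComponentsWithStats(m); i=1+st[1:,4].argmax(); g=(l==i).ravel()
A=np.c_[q[g][:,:2],np.ones(g.sum())]; pl=np.linalg.lstsq(A,q[g][:,2],rcond=None)[0]
print('insert plane: slope x %.3f y %.3f'%(pl[0],pl[1]),'n',g.sum(),'ztop rng',np.percentile(q[g][:,2],[2,50,98]))
(icx,icy),(iw,ih),ia,_=rect(q[g],(0,90))
if iw<ih: iw,ih,ia=ih,iw,ia-90
r=(ia-90+90)%180-90
print('insert rect ctr (%.1f,%.1f) size %.1fx%.1f yaw rel nest %.3f rad'%(icx,icy,ih,iw,np.deg2rad(r)),'y rng',np.percentile(q[g][:,1],[1,99]))
b=inn&(rgb[:,0]-rgb[:,2]>45)&(q[:,2]>8)&(q[:,2]<45)&(q[:,1]>icy+40)
if b.sum()>5: print('brass',b.sum(),'x %.1f..%.1f y %.1f..%.1f z %.1f'%(*np.percentile(q[b][:,0],[3,97]),*np.percentile(q[b][:,1],[3,97]),np.median(q[b][:,2])))
rd=ok&(rgb[:,0]>2*rgb[:,1])&(p[:,2]>50)&(q[:,0]<-50)&(q[:,0]>-160)&(q[:,1]<120)&(q[:,1]>20)
if rd.sum()>5: print('knob',q[rd].mean(0),np.ptp(q[rd],0),'world',p[rd].mean(0))
t=s['eef_pos']; print('tcp world',t,'nest',(t[:2]-o)@np.c_[ex,ey],'wf',s['wrist_force'],'gap %.1f'%s['finger_gap'],'clk %.2f'%s['clock'])
Rt=rot(s['eef_rot']); print('tool y heading rel nest x %.3f'%(np.arctan2(Rt[1,1],Rt[0,1])-yaw))
save(c,f"w_{s['clock']:.1f}.png",s=1.5)
E
python3 ins.py
```

```text
nest yaw -0.049 width 169.8 origin [545.42 -82.81] dist 375.4891662597656
insert plane: slope x -0.007 y 0.001 n 7632 ztop rng [30.95 33.26 34.86]
insert rect ctr (6.2,68.1) size 94.9x109.3 yaw rel nest 0.002 rad y rng [ 14.81 122.25]
brass 319 x -6.2..19.8 y 123.9..136.7 z 27.3
tcp world [555.24 -55.89 215.67] nest [ 8.49 27.36] wf [-0.63  0.38  0.23] gap 62.5 clk 3.75
tool y heading rel nest x 0.005
```

```bash
python3 - <<'E'
s=open('ins.py').read()
s=s.replace("(cx,cy),(w,h)","m=cv2.morphologyEx(blue.reshape(c['z_map'].shape).astype(np.uint8),cv2.MORPH_CLOSE,np.ones((5,5)));k,l,st,_=cv2.connectedComponentsWithStats(m);blue&=(l==1+st[1:,4].argmax()).ravel()\n(cx,cy),(w,h)",1)
open('ins.py','w').write(s)
E
python3 ins.py
python3 -m handwheel '[[[0,36,-20],0],[[0,35,-20],0],[[0,0,0],0],[[45,0,0],0],[[45,0,0],0],[[45,0,0],0],[[35,0,0],0],[[13,0,0],0],[[0,0,0],0],[[0,0,0],0]]' 255 10
```

```text
nest yaw -0.048 width 170.1 origin [551.46  41.92] dist 251.71185302734375
insert plane: slope x -0.007 y 0.001 n 7613 ztop rng [31.09 33.3  34.86]
insert rect ctr (6.4,-57.0) size 94.9x109.9 yaw rel nest 0.002 rad y rng [-110.42   -2.57]
brass 325 x -6.3..19.7 y -1.0..11.8 z 27.3
knob [-120.92   55.48   58.59] [16.16 16.29 10.83] world [433.32 103.1   58.59]
tcp world [554.68 -54.51 215.91] nest [  7.82 -96.16] wf [ 0.44  0.33 -0.45] gap 62.8 clk 3.80
tool y heading rel nest x 0.005
clock: 5.05
eef_pos: [628.0, -16.9, 35.3]
eef_rot: [1.521, 1.568, -0.091]
wrist_force: [-0.1, 0.8, -0.4]
finger_gap: 0.4
```

```bash
python3 -m handwheel '[[[0,-3,0],0],[[0,-2,0],0],[[0,-1,0],0],[[0,-1,0],0],[[0,-1,0],0],[[0,-1,0],0],[[0,0,0],0],[[0,0,0],0],[[0,0,0],0],[[0,0,0],0]]'
```

```text
clock: 6.3
eef_pos: [618.3, -16.6, 33.4]
eef_rot: [-1.814, 1.571, 2.857]
wrist_force: [0.4, -0.4, -0.4]
finger_gap: 0.5
```

```bash
python3 -m handwheel '[[[0,-2,0],0],[[0,-1,0],0],[[0,-1,0],0],[[0,-1,0],0],[[0,-1,0],0],[[0,-1,0],0],[[0,-1,0],0],[[0,-1,0],0],[[0,0,0],0],[[0,0,0],0]]'
python3 - <<'E'
from h import *
print(np.mean([manip.read_state()['eef_pos'] for _ in range(20)],0),manip.read_state()['wrist_force'])
E
python3 -m handwheel '[[[0,5,0],0],[[0,20,0],0],[[-50,0,0],0],[[-50,0,0],0],[[-50,-30,20],0],[[-35,-35,25],0],[[0,0,0],0],[[0,0,0],0],[[0,0,0],0],[[0,0,0],0]]' 85; python3 ins.py
```

```text
clock: 7.55
eef_pos: [609.5, -16.2, 33.7]
eef_rot: [1.457, 1.57, -0.155]
wrist_force: [3.7, -1.2, 4.7]
finger_gap: 0.5
[609.49659945 -16.2417366   33.66925753] [ 3.67501256 -1.19920682  4.74278962]
clock: 8.8
eef_pos: [567.6, -59.1, 217.2]
eef_rot: [-1.719, 1.569, 2.953]
wrist_force: [0.4, -0.8, -0.5]
finger_gap: 62.8
nest yaw -0.048 width 170.9 origin [550.97  42.03] dist 250.42352294921875
insert plane: slope x -0.008 y -0.000 n 7649 ztop rng [30.74 33.29 34.86]
insert rect ctr (2.9,-56.8) size 95.0x110.6 yaw rel nest -0.001 rad y rng [-110.65   -2.84]
brass 303 x -9.8..16.3 y -0.5..11.4 z 27.3
knob [-120.38   55.34   58.7 ] [16.75 16.26 10.15] world [433.41 103.12  58.7 ]
tcp world [567.63 -59.13 217.49] nest [  21.52 -100.24] wf [0.25 0.12 0.3 ] gap 62.5 clk 8.85
tool y heading rel nest x 0.008
```

```bash
cat >> ins.py <<'E'
k=inn&(rgb.max(1)<62)&(q[:,2]<14)&(q[:,2]>2)
for a,b in ((20,60),(60,115),(126,136)):
    j=k&(q[:,1]>a)&(q[:,1]<b)
    if j.sum()>30: print('black y',a,b,'x',np.percentile(q[j][:,0],[1,99]),'z %.1f'%np.median(q[j][:,2]))
if k.sum()>50: print('black yrange',np.percentile(q[k][:,1],[.5,99.5]))
E
python3 ins.py | grep black
python3 -m handwheel '[[[0,35,-25],0],[[0,30,-19],0],[[50,0,0],0],[[50,0,0],0],[[50,0,0],0],[[33,0,0],0],[[0,-10,0],0],[[0,-8,0],0],[[0,-4,0],0],[[0,-2,0],0]]' 255
python3 -m handwheel '[[[0,-1,0],0],[[0,-1,0],0],[[0,-1,0],0],[[0,-1,0],0],[[0,-0.5,0],0],[[0,0,0],0],[[0,5,0],0],[[0,20,0],0],[[-50,0,0],0],[[-50,0,0],0]]'
python3 -m handwheel '[[[-50,-30,20],0],[[-35,-30,23],0],[[0,0,0],0],[[0,0,0],0],[[0,0,0],0],[[0,0,0],0],[[0,0,0],0],[[0,0,0],0],[[0,0,0],0],[[0,0,0],0]]' 85;  python3 ins.py
```

```text
black y 20 60 x [-51.65  52.61] z 7.4
black y 60 115 x [-51.32  52.77] z 7.4
black yrange [ 8.84 91.25]
clock: 10.15
eef_pos: [610.5, -17.3, 36.4]
eef_rot: [1.533, 1.569, -0.078]
wrist_force: [0.7, 0.4, 0.3]
finger_gap: 0.5
clock: 11.4
eef_pos: [630.4, -18.1, 135.8]
eef_rot: [-1.607, 1.568, 3.064]
wrist_force: [0.1, 0.4, -0.3]
finger_gap: 0.5
clock: 12.65
eef_pos: [569.1, -58.6, 220.5]
eef_rot: [-3.118, 1.571, 1.554]
wrist_force: [-0.1, -0.5, 0.1]
finger_gap: 63.0
nest yaw -0.043 width 171.3 origin [551.23  41.91] dist 251.5099639892578
insert plane: slope x -0.007 y 0.001 n 7495 ztop rng [30.82 33.27 34.89]
insert rect ctr (0.9,-57.0) size 95.0x110.2 yaw rel nest -0.005 rad y rng [-110.6    -2.33]
brass 296 x -11.7..14.5 y -0.8..11.3 z 27.3
knob [-120.37   55.99   58.56] [17.33 16.2  11.88] world [433.38 103.03  58.56]
tcp world [569.09 -58.6  220.52] nest [ 22.17 -99.65] wf [0.08 0.06 0.37] gap 62.8 clk 12.70
tool y heading rel nest x 0.002
black y 20 60 x [-51.8  52.6] z 7.3
black y 60 115 x [-51.    53.07] z 7.4
black yrange [ 8.5  92.75]
```

```bash
python3 -m handwheel '[[[0,-21,35],0],[[50,0,0],0],[[50,0,0],0],[[50,0,0],0],[[30,0,0],0],[[9,0,0],0],[[0,0,-6],0],[[0,0,-5],0],[[0,0,-4],0],[[0,0,-4],0]]'
python3 -m handwheel '[[[0,0,-5],0],[[0,0,-5],0],[[0,0,-5],0],[[0,0,-5],0],[[0,0,-5],0],[[0,0,-5],0],[[0,0,-5],0],[[0,0,-5],0],[[0,0,-5],0],[[0,0,-5],0]]'
python3 -m handwheel '[[[0,0,-5],0],[[0,0,-5],0],[[0,0,-5],0],[[0,0,-5],0],[[0,0,-5],0],[[0,0,-5],0],[[0,0,-5],0],[[0,0,-5],0],[[0,0,0],0],[[0,0,0],0]]'; python3 ins.py
```

```text
clock: 13.95
eef_pos: [548.0, -73.8, 32.4]
eef_rot: [1.132, 1.569, -0.48]
wrist_force: [0.3, -4.2, 2.0]
finger_gap: 62.6
clock: 15.2
eef_pos: [549.5, -23.4, 31.4]
eef_rot: [-1.021, 1.571, -2.633]
wrist_force: [0.3, -3.7, 2.6]
finger_gap: 62.7
clock: 16.45
eef_pos: [551.2, 16.3, 31.5]
eef_rot: [2.366, 1.571, 0.754]
wrist_force: [-0.5, 0.3, 0.1]
finger_gap: 62.6
nest yaw -0.052 width 38.1 origin [623.23 138.05] dist 175.14988708496094
insert plane: slope x 0.039 y -0.137 n 18793 ztop rng [24.11 29.63 56.12]
insert rect ctr (-45.9,-62.0) size 52.3x116.4 yaw rel nest 0.005 rad y rng [-115.86   -5.03]
brass 661 x -71.5..-54.5 y -2.4..7.0 z 17.9
tcp world [551.18  16.22  31.52] nest [ -65.66 -125.38] wf [ 0.72 -0.37  0.55] gap 62.7 clk 16.50
tool y heading rel nest x 0.011
black yrange [-90.4   10.69]
```

View pics/w_16.5.png

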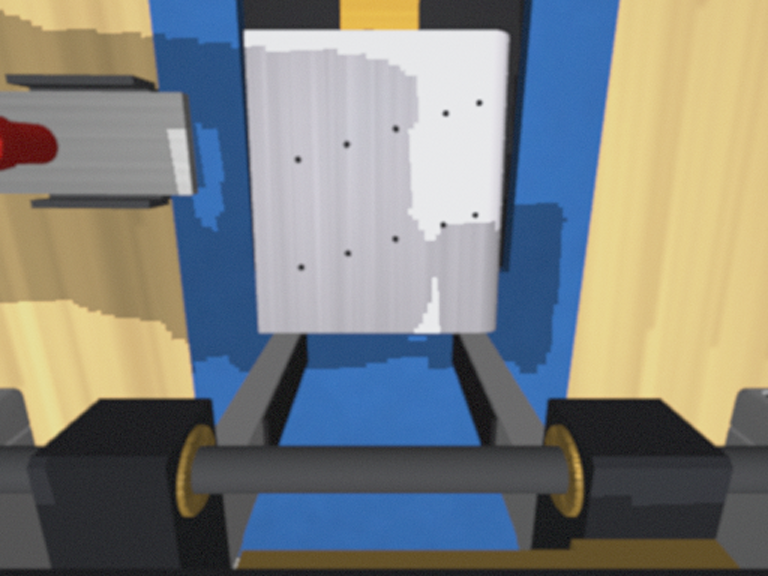

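```bash
python3 - <<'E'
s=open('ins.py').read()
s=s.replace("q=np.c_[(p","""import sys
if len(sys.argv)>1: yaw=-.047; ex=np.array([np.cos(yaw),np.sin(yaw)]); ey=np.array([-ex[1],ex[0]]); o=np.array([551.2,42.])
q=np.c_[(p""",1)
open('ins.py','w').write(s)
E
python3 ins.py f
```

```text
nest yaw -0.047 width 38.2 origin [551.2  42. ] dist 176.5078582763672
insert plane: slope x -0.004 y -0.141 n 35050 ztop rng [24.28 29.7  57.81]
insert rect ctr (-0.4,37.3) size 95.4x116.6 yaw rel nest 0.007 rad y rng [-16.83  94.35]
brass 1031 x -13.8..12.7 y 97.2..106.6 z 17.9
knob [-114.49   55.3    54.89] [ 7.64 15.23 10.63] world [439.43 102.61  54.89]
tcp world [551.19  16.16  31.54] nest [  1.2  -25.81] wf [ 0.02  0.89 -1.25] gap 62.6 clk 16.55
tool y heading rel nest x 0.006
black y 20 60 x [52.09 54.71] z 7.4
black y 60 115 x [-51.52  54.53] z 7.4
black yrange [ 10.1  109.95]
```

The insert has tipped key-first into the pocket (key at about (380,12), between the pocket walls), and its key is centred. I keep pushing.

```bash
python3 -m handwheel '[[[0,0,-3],0],[[0,0,-3],0],[[0,0,-3],0],[[0,0,-3],0],[[0,0,-3],0],[[0,0,-3],0],[[0,0,-3],0],[[0,0,-2],0],[[0,0,-1],0],[[0,0,0],0]]'; python3 ins.py f
```

```text
clock: 17.8
eef_pos: [552.2, 40.3, 31.5]
eef_rot: [2.029, 1.571, 0.417]
wrist_force: [0.6, -0.6, -0.2]
finger_gap: 62.5
nest yaw -0.047 width 68.4 origin [551.2  42. ] dist 176.13185119628906
insert plane: slope x -0.003 y -0.075 n 32569 ztop rng [21.67 23.38 59.64]
insert rect ctr (-1.0,61.8) size 94.6x112.4 yaw rel nest 0.008 rad y rng [  7.19 116.73]
brass 1285 x -13.9..12.6 y 117.7..130.5 z 17.5
knob [-115.8    56.41   56.88] [ 8.67 16.89 10.72] world [438.18 103.79  56.88]
tcp world [552.19  40.26  31.55] nest [ 1.07 -1.69] wf [-0.03 -0.32 -0.38] gap 63.0 clk 17.85
tool y heading rel nest x 0.006
black y 20 60 x [50.41 54.49] z 7.4
black y 60 115 x [50.34 54.7 ] z 7.4
black y 126 136 x [15.49 18.08] z 7.5
black yrange [  6.92 133.32]
```

```bash
cat >> ins.py <<'E'
for yb in range(-10,130,15):
    j=g&(q[:,1]>yb)&(q[:,1]<yb+15)&(abs(q[:,0])<20)
    if j.sum()>20: print(yb+7,'z %.1f'%np.median(q[j][:,2]),end=' ')
print()
E
python3 ins.py f | tail -1; ls -t pics | head -1
```

```text
12 z 23.3 27 z 23.3 42 z 23.4 57 z 23.4 72 z 23.4 87 z 23.4 102 z 23.4 117 z 23.4 
w_17.9.png
```

The plate now reads level at 23.4 along its whole length, which is home. The same camera read 33.3 for a true 34. Next is the keeper.

```bash
python3 -m handwheel '[[[0,0,3],0],[[-58.5,0,0],0],[[-60,0,0],0],[[0,-52,-21],0],[[0,-52,-21],0],[[0,-52,-20],0],[[0,0,0],0],[[0,0,0],0],[[0,0,0],0],[[0,0,0],0]]'
python3 -m handwheel '[[[0,0,0],0],[[0,0,0],0],[[0,0,0],0],[[0,0,0],0],[[0,0,0],0],[[0,0,0],0],[[50,0,0],0],[[47,0,0],0],[[0,0,0],0],[[0,0,0],0]]' 255 10
python3 ins.py f | egrep 'tcp|heading'
python3 fit.py scene | grep red
```

```text
clock: 19.15
eef_pos: [399.1, 105.2, 149.7]
eef_rot: [-1.345, 1.57, -2.958]
wrist_force: [0.3, -0.4, -0.4]
finger_gap: 62.7
clock: 20.4
eef_pos: [399.5, 105.7, 54.5]
eef_rot: [1.763, 1.569, 0.151]
wrist_force: [-0.3, -0.0, -0.8]
finger_gap: 0.9
tcp world [399.72 105.75  54.74] nest [-154.31   56.56] wf [-0.93  0.72  0.08] gap 0.6 clk 20.45
tool y heading rel nest x 0.006
red 26 [437.27 106.78  56.38]
```

```bash
python3 -m handwheel '[[[0,6,0],0],[[0,5,0],0],[[0,5,0],0],[[0,5,0],0],[[0,5,0],0],[[0,5,0],0],[[0,5,0],0],[[0,5,0],0],[[0,5,0],0],[[0,2,0],0]]'
python3 -m handwheel '[[[0,1,0],0],[[0,1,0],0],[[0,1,0],0],[[0,1,0],0],[[0,0,0],0],[[0,0,0],0],[[0,0,0],0],[[0,0,0],0],[[0,0,0],0],[[0,0,0],0]]'
```

```text
clock: 21.75
eef_pos: [446.9, 103.5, 52.9]
eef_rot: [-0.871, 1.571, -2.483]
wrist_force: [-2.6, -0.7, 0.9]
finger_gap: 0.8
clock: 23.0
eef_pos: [450.7, 103.4, 53.0]
eef_rot: [2.007, 1.571, 0.395]
wrist_force: [0.2, -0.0, -0.1]
finger_gap: 0.5
```

```bash
python3 -m handwheel '[[[0,1,0],0],[[0,1,0],0],[[0,0.5,0],0],[[0,0.5,0],0],[[0,0.5,0],0],[[0,0,0],0],[[0,0,0],0],[[0,0,0],0],[[0,0,0],0],[[0,0,0],0]]'
python3 -m handwheel '[[[0,0.5,0],0],[[0,0.5,0],0],[[0,0.5,0],0],[[0,0.5,0],0],[[0,0,0],0],[[0,0,0],0],[[0,0,0],0],[[0,0,0],0],[[0,0,0],0],[[0,0,0],0]]'
```

```text
clock: 24.25
eef_pos: [454.2, 103.3, 53.0]
eef_rot: [1.712, 1.571, 0.1]
wrist_force: [-0.7, 0.6, 0.1]
finger_gap: 0.2
clock: 25.5
eef_pos: [454.9, 103.2, 52.8]
eef_rot: [-1.487, 1.568, -3.099]
wrist_force: [-11.4, 0.9, 7.4]
finger_gap: 0.1
```

Sustained 11 N against about 2 N of friction means the keeper is on its stop. Now back off, lift and look.

```bash
python3 -m handwheel '[[[0,-4,0],0],[[0,-6,0],0],[[-55,0,0],0],[[-55,0,0],0],[[-50,0,0],0],[[0,28,38],0],[[0,28,38],0],[[0,28,30],0],[[0,28,24],0],[[0,0,0],0]]'
python3 -m handwheel '[[[0,0,0],0],[[0,0,0],0],[[0,0,0],0],[[0,0,0],0],[[0,0,0],0],[[0,0,0],0],[[0,0,0],0],[[0,0,0],0],[[0,0,0],0],[[0,0,0],0]]'
python3 ins.py; ls -t pics|head -1
python3 - <<'E'
from h import *
for cam in ('scene',):
    c=manip.camera(cam)
    for n in ['sight_tube','probe_holder']:
        for d in manip.cut_out(n,cam)[:1]:
            p=world(c,np.argwhere(d['region'])[:,::-1]); print(n,d['confidence'],np.median(p,0))
E
```

```text
clock: 26.75
eef_pos: [553.4, -32.4, 212.3]
eef_rot: [-1.174, 1.57, -2.788]
wrist_force: [-0.4, 0.3, -0.5]
finger_gap: 0.5
clock: 28.0
eef_pos: [552.7, -30.9, 212.9]
eef_rot: [1.969, 1.571, 0.357]
wrist_force: [-0.9, 0.2, 0.2]
finger_gap: 0.4
nest yaw -0.041 width 170.2 origin [551.96  42.22] dist 275.2765808105469
insert plane: slope x -0.068 y -0.006 n 9492 ztop rng [21.41 23.55 33.24]
insert rect ctr (-13.1,60.4) size 104.8x117.6 yaw rel nest -1.568 rad y rng [  9.24 111.55]
knob [-78.21  55.84  58.91] [15.7  15.84 10.1 ] world [476.1  101.22  58.91]
tcp world [552.69 -30.9  212.96] nest [  3.73 -73.03] wf [-0.65 -0.57 -0.31] gap 0.6 clk 28.05
tool y heading rel nest x -0.000
black y 20 60 x [-52.91  53.61] z 7.4
black y 60 115 x [49.68 53.92] z 7.4
black yrange [  7.15 117.26]
12 z 23.3 27 z 23.4 42 z 23.5 57 z 23.4 72 z 23.4 87 z 23.4 102 z 23.4 117 z 23.4 
w_28.1.png
sight_tube 0.76 [ 554.18258196 -381.90919331   23.332537  ]
probe_holder 0.8 [488.78877823 332.04862683  20.10804273]
```

View pics/w_28.1.png

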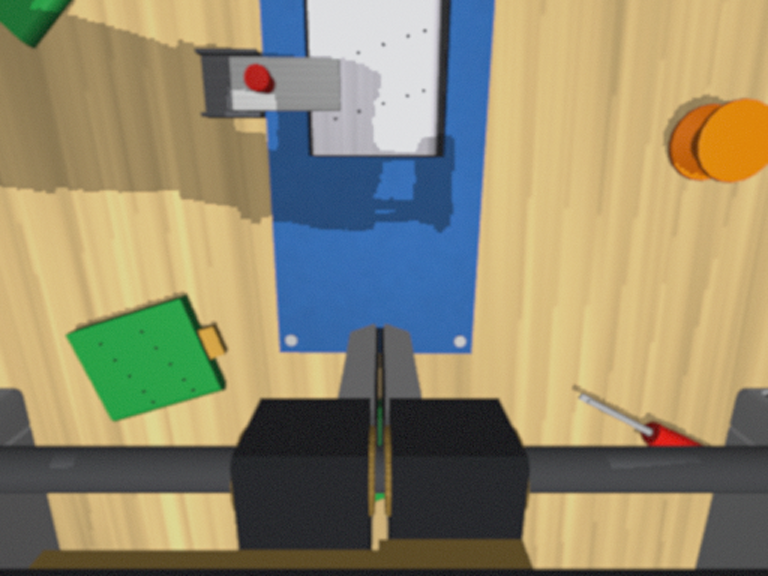

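The picture shows the insert flat in the pocket, with its rear edge at about (375,155). The keeper bar lies over it, tip at (340,85), and the gripper is clear.

```bash
python3 -c "
from cell import manip; print(manip.sign_off())"
```

```text
the job is handed in; nothing more can be done
None
```

The insert is home on the pocket floor, the keeper is fully across it, and I handed the job in at about 28 s of the 64 s allowed. No verdict came back.

**What I did:**
- I nudged the insert about 6 mm sideways in two fingertip pushes so its key lined up with the notch.
- I then pushed it from behind with both fingertips until it tipped in and dropped.
- Last, I pushed the keeper across by its red knob with the closed fingers, backed off and raised the gripper well clear.

**Last checks:**
- **Insert:** the top reads level along its whole length at about 23.4 mm. The nominal height is 24 mm, and the wrist camera had read about 0.7 mm low before. Before I moved to the keeper, the key showed inside the notch.
- **Keeper:** at the end of its travel I read 11 N, against the 2 N it needs to slide, so it was on its stop. That force was one reading. The knob measured at nest x -78 mm, where -80 is expected; that fits the camera offset of a couple of millimetres.
- **Sight tube and probe holder:** both measured within about 1 mm of where they started.
- **One disagreement:** in the final picture the automatic outline fit of the insert was wrong because it merged the keeper bar with the plate. I relied on the level heights and the picture instead.

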